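Set and start the sprung-dial timer

TASK

Set the light free-standing timer for the glue to dry: grip its bar knob, press down firmly on it (about 20 N, never more than 25 N) so that the timer stays put on its smooth plate instead of spinning, and turn the knob clockwise until its pointer stands at the small round pin on the dial's rim. Then let go of the knob, press the start button fully down and take the hand away. The timer must not slide or turn on the plate, the pin must stay where it is, and the things standing around are left alone.

Things in the scene. Friction and masses are not known exactly. Their poses are not given: they have to be found in the camera images.
- timer: grey flat desk timer, 134 x 90 x 34 mm, about 0.2 kg, loose on the plate on three small feet. Origin at foot level, z up; housing spans x -72 to 62, y -45 to 45 mm. Dial axis vertical at x 22, y 0; start button at x -43, y 0 over a foot. The knob turns stiffly (0.25 N m): pressed down with less than some 10 to 17 N (it varies), the whole timer spins with it.
- plate: smooth steel plate 180 x 140 mm, its top 6 mm above the worktop, fixed, on a thin cutting mat; the timer stands on it; origin under its centre at worktop height
- dial_grip (a point): middle of the bar knob, on the dial's axis, some 65 mm above the plate; x axis along the bar to its pointer end. Bar 44 mm long, 14 thick, 26 tall, on a round skirt of 48 mm diameter, top 12 mm below this point. Pressed down, the knob first slides through 1 to 4 mm of play (unknown, 1.5 N drag, stays taken up), then gives roughly 10 N per mm on a stiff spring: judge the press by force.
- pointer (a point): a point on the pointer's line (white nose at one end of the bar), 32 mm from the dial's axis, turning with the knob
- index_mark (a point): the point 32 mm from the dial's axis in line with the pin, where the pointer must stand. The pin is an upright brass stub, 6 mm diameter, 37.5 mm from the axis, its top 5 mm above the housing top (the skirt's top starts 17 to 20 mm above the housing). Set elsewhere each time; it can be pushed round, but must be left there.
- timer_dial (a joint): angle of the knob in the timer, rad; grows clockwise seen from above; at 0 the pointer points to the timer's +y (left seen from the button side). Stops at -0.2 and 2.2. It stays where it is left.
- timer_index (a joint): angle of the pin round the same axis, same zero and sense: the pointer stands at the pin when timer_dial equals timer_index (0.7 to 1.4 rad beyond the knob's start)
- start_top (a point): centre of the top of the start button: a white round cap of 24 mm diameter, 10 mm above the housing top; pressed straight down against a spring
- timer_start (a joint): travel of the start button, m: 0 up, 0.005 fully down; about 1 N to start, 6 N fully down; springs back
- front_edge (a point): middle of the housing's end wall on the button side, 19 mm above the plate
- rear_edge (a point): middle of the housing's end wall on the dial side, 19 mm above the plate
- glue_bottle: glue bottle, 33 mm wide, 84 mm tall, standing beside the plate; origin under its centre
- paint_tin: small round tin, 33 mm wide, 28 mm tall, beside the plate; origin under its centre
- track_rubber: brown cleaning block 24 x 60 x 18 mm, beside the plate; origin under its centre

How it is judged:
By the outcome, as a careful person would: the job done as asked, in the order asked, and still so for the second after the job is handed in, with the robot touching nothing.
It also fails if it takes over 59 s, if anything falls off the work surface, if the arm or the gripper's body presses on something with over 40 N, if the wrist force passes 120 N, or if a joint passes its speed limit or range.

ROBOT

A 6-joint arm with a two-finger parallel gripper is mounted at the origin on a cart in front of the work surface, level with it; the furniture and walls round the work are solid. World frame = base frame: x ahead of the robot, y to its left, z up, the work surface at z = 0. Lengths are in m, angles in rad, forces in N, time in s.
With the tool pointing down it reaches from about 0.3 to 0.875 m from the base axis. Payload 6.4 kg.
Tool frame: the origin (TCP) lies at the centre of the arm's flange, where the gripper is bolted on; the fingertips stand 173 mm ahead of it and the grasp point (between the pads) lies 155 mm ahead of it (arm.hold_point_z is the distance from the TCP to the grasp point, in m); z points along the fingers, y is the line along which they close (so a half turn about z gives the same grasp; the last joint's range is limited). The gripper opens to 85 mm and grips with 20 to 120 N. Pads are 22 mm wide; open, the fingers measure 114 mm over their backs; the gripper's body (76 mm by 85 mm) begins 54 mm behind the grasp point. The pads swing forward as they close: fully open they stand 13 mm farther back than shut.
Start: joints at [1.064, 0.181, 1.607, -0, 1.354, -0.206], TCP at [0.17, 0.549, 0.405] pointing down, gripper open.
Joint ranges: [-2.99, 2.99], [-0.89, 2.07], [0.3, 2.58], [-1.14, 4.28], [0, 2.63], [-3.12, 3.12]. Speed limits (rad/s): [2.57, 2.57, 3.01, 3.14, 3.14, 3.14].

INTERFACE

Orientations are given as a rotation vector (axis times angle).
In Python, from workcell import arm gives the robot as it stands. Calls block until the motion is done:
- arm.move_pose(position, orientation): joint-space move of the TCP to a pose.
- arm.line_to(position, rotation=None, max_speed=0.15, guard=None): straight line of the TCP; rotation=None keeps the orientation; max_speed is the mean speed in m/s. With guard (N) it stops when the force on the tool has changed by that much, and returns True; else False.
- arm.movej(angles): joint-space move.
- arm.open_gripper() and arm.close_gripper(): open the fingers fully, or close them until they stop; the grip force is fixed at half the most.
- arm.dwell(seconds).
- arm.solve_ik(position, orientation): joint angles nearest the present ones, or None.
- arm.snapshot(name): name is "scene" or "top" or "wrist"; returns a dict with "frame" (400x640x3 uint8, red, green, blue), "z_map" (400x640 float32, m along the optical axis (not along the pixel's ray), 0 where there is no reading), "fx", "fy", "cx", "cy" (pixels), "distortion" ([k1, k2, p1, p2, k3] as OpenCV has them; the pictures are not rectified), "rvec" (rotation vector, rad) and "tvec" (3), from world to camera coordinates, as OpenCV has them; the wrist camera has in their place "tool_from_camera" (4x4, takes a point from camera to tool coordinates, whose origin is the TCP and whose axes are the flange's). Camera axes: x right, y down, z forward; pixel columns grow to the right and rows downward; lengths in m; the calibration is good to about 2 mm. A picture is of the moment at which its call begins: read the wrist's pose just before it.
A pose or a line that the arm cannot do raises arm.IKError and nothing moves.
- arm.finish_job(): hands the job in; it is judged then, once.
Trained networks look in a picture, given as the dict that the camera call returned (one of the last four; its "shot" number tells which), for a name from the list of things; names that differ only in an ending like _2 or _b are one class to them, and where a whole thing is asked for, a point or a joint stands for the part that bears it (a point fixed in the world has none). Each returns a list of dicts, best first, with "confidence" (0 to 1); they miss things now and then, are a little off and sometimes report something else, mostly with a low value. They report only what shows in the picture. A call takes as long as a camera call.
- arm.spot_in(picture, label): "xyz" ([x, y, z] in m, in world coordinates, good to about 4 mm: the middle of the surface that is visible of it).
- arm.trace(picture, label): "region" (400x640 bool, what is visible of it).
Readings, each from a call of its own:
- arm.get_time_s(): time.
- arm.get_q(): joint angles.
- arm.get_qd(): joint speeds.
- arm.get_effort(): joint torques, N m.
- arm.get_ee_pos(): TCP position.
- arm.get_ee_rot(): TCP orientation.
- arm.get_wrist_force(): force on the tool from outside, world axes, zero at the start.
- arm.get_wrist_torque(): the same for the moment, N m.
- arm.get_finger_gap(): finger opening in m.
- arm.get_finger_force(): force on a finger pad.
Only numpy, scipy, OpenCV 4.12 (cv2) and the standard library are available. Lean on these libraries where they do the work, as an engineer would, in place of code of your own. Each camera call takes 0.05 s, during which the arm holds its last target. There are 200 camera calls.

## Working session

There is one attempt and no reset: what is moved stays moved. The work goes in short steps, each a Python script; the robot and the scene stay as the last script left them, time stands still between calls to the robot, and variables do not carry over. Pictures are saved under pics/ and viewed, at most 10 in all, crops included, and the job is handed in when it is done.

```bash
mkdir -p pics; ls; python3 - <<'E'
from workcell import arm
import cv2,numpy as np
for n in ["top","scene"]:
    p=arm.snapshot(n); cv2.imwrite(f"pics/{n}0.png",p["frame"][:,:,::-1])
    print(n,p["fx"],p["distortion"],p["rvec"],p["tvec"])
    for l in ["timer","plate","dial_grip","pointer","index_mark","start_top","front_edge","rear_edge","glue_bottle","paint_tin","track_rubber"]:
        r=arm.spot_in(p,l)
        print(l,[(np.round(d["xyz"],3).tolist(),round(d["confidence"],2)) for d in r[:2]])
print(arm.get_time_s(), arm.get_ee_rot(),arm.hold_point_z)
E
```

```text
pics
workcell.py
top 450.97265612080633 [-0.07831521  0.          0.          0.          0.        ] [ 2.15241321 -2.13278552  0.20515961] [0.08784294 0.51736918 0.84816768]
timer [([0.489, 0.042, 0.036], 0.67)]
plate [([0.501, 0.04, 0.006], 0.74)]
dial_grip []
pointer [([0.514, 0.041, 0.059], 0.79)]
index_mark [([0.504, 0.039, 0.007], 0.53)]
start_top [([0.46, 0.038, 0.055], 0.56)]
front_edge [([0.488, 0.04, 0.042], 0.73)]
rear_edge [([0.489, 0.039, 0.044], 0.88)]
glue_bottle [([0.467, -0.098, 0.06], 0.77), ([0.552, 0.289, 0.024], 0.42)]
paint_tin []
track_rubber [([0.556, 0.293, 0.022], 0.89)]
scene 416.05725297028266 [-0.00016767  0.          0.          0.          0.        ] [ 2.17912522 -1.11349827  0.42596088] [-0.21739491  0.40611086  0.63202326]
timer [([0.482, 0.031, 0.039], 0.97)]
plate [([0.463, -0.007, 0.007], 0.89)]
dial_grip [([0.516, 0.034, 0.071], 0.63)]
pointer [([0.513, 0.033, 0.068], 0.59), ([0.48, 0.03, 0.043], 0.38)]
index_mark []
start_top [([0.451, 0.039, 0.056], 0.51), ([0.464, -0.007, 0.006], 0.17)]
front_edge [([0.481, 0.029, 0.036], 0.95)]
rear_edge [([0.485, 0.03, 0.041], 0.7)]
glue_bottle [([0.461, -0.11, 0.051], 0.58)]
paint_tin [([0.527, -0.115, 0.026], 0.58)]
track_rubber [([0.556, 0.292, 0.018], 0.82)]
1.2 [-4.70711041e-01 -3.10610601e+00  3.35613859e-05] 0.1547
```

```bash
python3 - <<'E'
import cv2
a=cv2.imread("pics/top0.png");b=cv2.imread("pics/scene0.png")
cv2.imwrite("pics/both.png",cv2.resize(cv2.vconcat([a,b]),(480,600),interpolation=cv2.INTER_AREA))
E
python3 - <<'E'
from workcell import arm
p=arm.snapshot("wrist");print(p["tool_from_camera"],p["fx"],p["fy"],p["cx"],p["cy"],p["distortion"])
E
```

```text
[[ 5.86031807e-05 -9.61847872e-01 -2.73584845e-01  6.83197839e-02]
 [ 9.99999946e-01 -3.22691442e-05  3.27654060e-04  1.00679281e-04]
 [-3.23981709e-04 -2.73584849e-01  9.61847818e-01  3.23948774e-02]
 [ 0.00000000e+00  0.00000000e+00  0.00000000e+00  1.00000000e+00]] 290.01783441668476 290.01783441668476 317.7099791141561 202.56642629226576 [-0.04862495  0.          0.          0.          0.        ]
```

View pics/both.png

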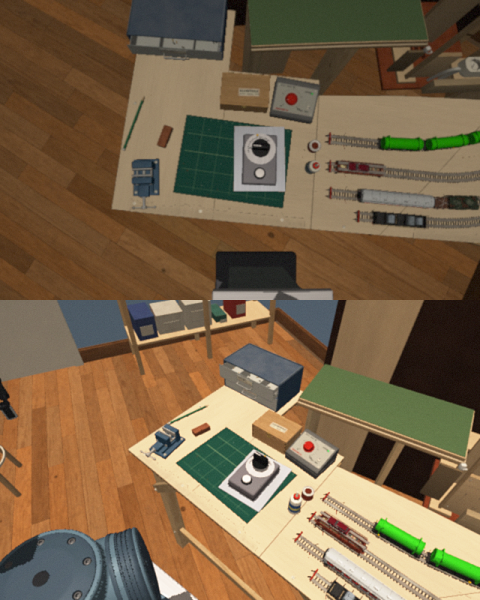

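```bash
cat > h.py <<'E'
from workcell import arm
import cv2,numpy as np
from scipy.spatial.transform import Rotation as Ro
def wshot(name=None):
    T=np.eye(4);T[:3,3]=arm.get_ee_pos();T[:3,:3]=Ro.from_rotvec(arm.get_ee_rot()).as_matrix()
    p=arm.snapshot("wrist");p["T"]=T@p["tool_from_camera"]
    if name: cv2.imwrite(f"pics/{name}.png",p["frame"][:,:,::-1]); np.savez(f"pics/{name}.npz",f=p["frame"],z=p["z_map"],T=p["T"],K=[p["fx"],p["fy"],p["cx"],p["cy"]],d=p["distortion"])
    return p
def cloud(p):   # world xyz of every pixel
    K=np.array([[p["fx"],0,p["cx"]],[0,p["fy"],p["cy"]],[0,0,1]])
    v,u=np.mgrid[:400,:640]
    n=cv2.undistortPoints(np.stack([u,v],-1).reshape(-1,1,2).astype(float),K,np.array(p["distortion"])).reshape(400,640,2)
    z=p["z_map"][...,None]
    c=np.concatenate([n*z,z],-1)
    return c@p["T"][:3,:3].T+p["T"][:3,3]
E
python3 - <<'E'
from h import *
print(arm.solve_ik([.545,.038,.30],[0,np.pi,0]))
arm.move_pose([.545,.038,.30],[0,np.pi,0])
p=wshot("w1"); P=cloud(p)
for l in ["timer","dial_grip","pointer","index_mark","start_top","front_edge","rear_edge"]:
    r=arm.spot_in(p,l); print(l,[(np.round(d["xyz"],3).tolist(),round(d["confidence"],2)) for d in r[:2]])
print(arm.get_time_s())
f=cv2.resize(p["frame"][:,:,::-1],(800,500),interpolation=cv2.INTER_CUBIC);cv2.imwrite("pics/w1b.png",f)
E
```

```text
[-1.47717984e-01  2.36377022e-01  1.76840199e+00 -4.44089210e-16
  1.13681364e+00 -1.71851431e+00]
timer [([0.485, 0.036, 0.042], 0.74)]
dial_grip [([0.514, 0.037, 0.065], 0.82)]
pointer [([0.512, 0.039, 0.064], 0.84), ([0.492, 0.027, 0.002], 0.72)]
index_mark [([0.557, 0.046, 0.047], 0.41)]
start_top [([0.474, -0.096, 0.055], 0.63), ([0.458, 0.041, 0.049], 0.54)]
front_edge [([0.487, 0.038, 0.041], 0.93), ([0.517, 0.031, 0.06], 0.44)]
rear_edge [([0.484, 0.036, 0.038], 0.79), ([0.555, 0.048, 0.044], 0.75)]
3.9417
```

View pics/w1b.png

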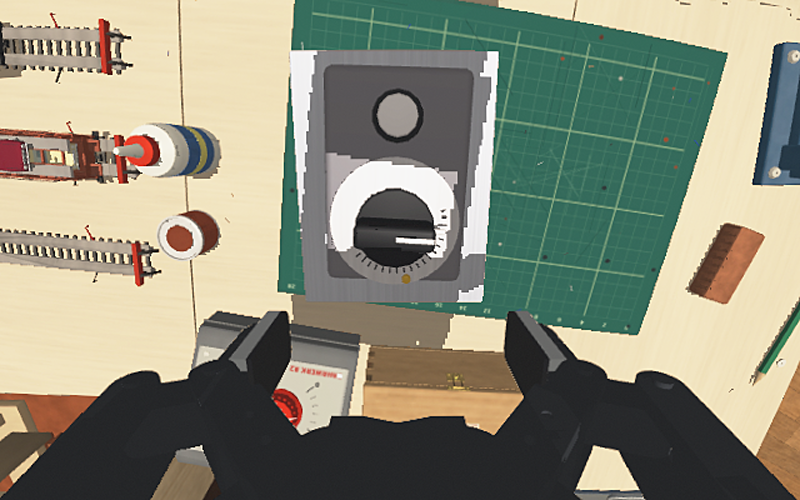

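```bash
cat > m.py <<'E'
from h import *
def measure(p):
    P=cloud(p);z=P[...,2];f=p["frame"].astype(int);ok=(p["z_map"]>0)&(np.hypot(P[...,0]-.5,P[...,1]-.038)<.09)
    def rect(m):
        m=cv2.morphologyEx(m.astype(np.uint8),cv2.MORPH_OPEN,np.ones((3,3)))
        n,lab,st,_=cv2.connectedComponentsWithStats(m); m=lab==1+np.argmax(st[1:,4])
        q=P[m][:,:2]; r=cv2.minAreaRect((q*1000).astype(np.float32)); return m,q,r
    h,c=np.histogram(z[ok],bins=np.arange(-.004,.1,.002)); print([(round(a*1000),int(b)) for a,b in zip(c,h) if b>40])
    return P,z,f,ok,rect
E
python3 - <<'E'
from m import *
d=np.load("pics/w1.npz");p=dict(frame=d["f"],z_map=d["z"],T=d["T"],fx=d["K"][0],fy=d["K"][1],cx=d["K"][2],cy=d["K"][3],distortion=d["d"])
P,z,f,ok,rect=measure(p)
for n,m in [("bar",ok&(z>.075)),("skirt+",ok&(z>.053)&(P[...,0]>.485)),("btn",ok&(z>.045)&(P[...,0]<.485)),("hous",ok&(z>.03)&(P[...,1]<.12))]:
    m,q,r=rect(m); print(n,m.sum(),r,"mean",q.mean(0),"zmed",np.median(z[m]))
R,G,B=f[...,0],f[...,1],f[...,2]
pin=ok&(R-B>50)&(z>.035);m,q,r=rect(pin);v,u=np.nonzero(m);print("pin",m.sum(),r,q.mean(0),np.median(z[m]),u.mean(),v.mean())
far=(p["z_map"]>0)&(P[...,0]>.585)&(P[...,0]<.8)&(np.abs(P[...,1]-.04)<.2)&(np.mgrid[:400,:640][0]<300)
print("far z max",np.percentile(z[far],[50,90,99]),P[far&(z>.02)][:,0].min())
c=f[100:240,230:400].astype(np.uint8);cv2.imwrite("pics/w1c.png",cv2.resize(c[:,:,::-1],None,fx=4,fy=4,interpolation=cv2.INTER_CUBIC))
E
```

```text
[(-4, 148), (-2, 238), (0, 2287), (2, 3148), (4, 6112), (6, 105), (32, 86), (34, 312), (36, 3741), (38, 9789), (40, 1088), (42, 114), (46, 316), (48, 568), (56, 533), (58, 1092), (78, 43), (80, 195), (82, 957), (84, 180)]
bar 48577 ((541.4259643554688, 38.84430694580078), (34.46238708496094, 149.11105346679688), 0.28586429357528687) mean [0.53565209 0.03862187] zmed 0.2063754257035701
skirt+ 48577 ((541.4259643554688, 38.84430694580078), (34.46238708496094, 149.11105346679688), 0.28586429357528687) mean [0.53565209 0.03862187] zmed 0.2063754257035701
btn 891 ((456.70611572265625, 38.40272903442383), (23.974441528320312, 22.396230697631836), 0.47273021936416626) mean [0.45674876 0.03842443] zmed 0.04829561127631296
hous 48577 ((541.4259643554688, 38.84430694580078), (34.46238708496094, 149.11105346679688), 0.28586429357528687) mean [0.53565209 0.03862187] zmed 0.2063754257035701
pin 38 ((557.93505859375, 44.245208740234375), (4.1718010902404785, 5.772965431213379), 89.29314422607422) [0.55787786 0.04422735] 0.04366059139066476 324.5 223.0
far z max [0.00087198 0.03106413 0.03953633] 0.5982956856615143
```

View pics/w1c.png

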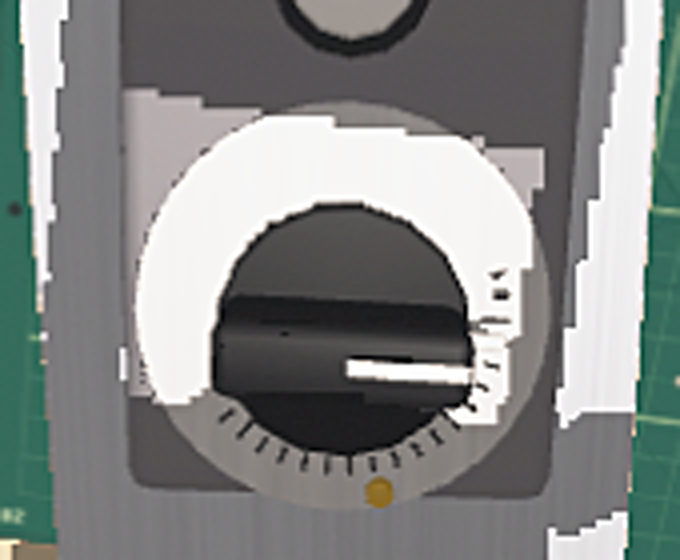

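```bash
cat > an.py <<'E'
from m import *
def an(p):
    P,z,f,ok,rect=measure(p); ok=ok&(z<.1); S=f.sum(-1)
    o={}
    for n,m in [("bar",ok&(z>.072)),("skirt",ok&(z>.052)&(P[...,0]>.485)),("btn",ok&(z>.044)&(P[...,0]<.485)),("hous",ok&(z>.03)),]:
        m,q,r=rect(m); c=q.mean(0); w,V=np.linalg.eigh(np.cov(q.T)); 
        o[n]=c; print(n,m.sum(),np.round(r,4) if 0 else r,"mean",c.round(4),"axisdeg",np.degrees(np.arctan2(V[1,1],V[0,1])).round(2),"z",np.median(z[m]).round(4))
        if n=="skirt":
            e,rad=cv2.minEnclosingCircle((q*1000).astype(np.float32)); print("  circ",e,rad)
    R,B=f[...,0],f[...,2]
    m,q,r=rect(ok&(R-B>50)&(z>.035)); o["pin"]=q.mean(0); print("pin",o["pin"],m.sum(),np.median(z[m]))
    white=ok&(S>600)&(z>.072); print("white",white.sum(),P[white].mean(0))
    q=P[white][:,:2]; w,V=np.linalg.eigh(np.cov(q.T)); print(" white axis",np.degrees(np.arctan2(V[1,1],V[0,1])))
    return o
E
python3 - <<'E'
from an import *
d=np.load("pics/w1.npz");p=dict(frame=d["f"],z_map=d["z"],T=d["T"],fx=d["K"][0],fy=d["K"][1],cx=d["K"][2],cy=d["K"][3],distortion=d["d"])
an(p)
E
```

```text
[(-4, 148), (-2, 238), (0, 2287), (2, 3148), (4, 6112), (6, 105), (32, 86), (34, 312), (36, 3741), (38, 9789), (40, 1088), (42, 114), (46, 316), (48, 568), (56, 533), (58, 1092), (78, 43), (80, 195), (82, 957), (84, 180)]
bar 1472 ((521.4310302734375, 36.76344299316406), (43.68101501464844, 14.426322937011719), 86.7817611694336) mean [0.5202 0.0366] axisdeg 86.87 z 0.083
skirt 3294 ((521.3787231445312, 37.01746368408203), (46.998863220214844, 46.99415588378906), 44.325016021728516) mean [0.5183 0.0371] axisdeg 84.8 z 0.0608
  circ (520.2784423828125, 40.02443313598633) 26.764467239379883
btn 897 ((456.74542236328125, 38.580909729003906), (23.26306915283203, 23.433284759521484), 41.577598571777344) mean [0.4568 0.0385] axisdeg 172.57 z 0.0483
hous 19336 ((495.33001708984375, 37.412994384765625), (90.64046478271484, 136.1192169189453), 88.21414184570312) mean [0.4889 0.0376] axisdeg 178.24 z 0.0389
pin [0.55787786 0.04422735] 38 0.04366059139066476
white 115 [0.52203755 0.04756913 0.08386531]
 white axis 84.05035576553009
```

```bash
cat >> h.py <<'E'
def rot(a): return (Ro.from_euler('z',a)*Ro.from_euler('x',np.pi)).as_rotvec()
D=np.array([.5214,.0369]);A0=np.radians(86.85)
E
python3 - <<'E'
from an import *
print(arm.solve_ik([*D,.30],rot(A0)))
arm.move_pose([*D,.31],rot(A0))
p=wshot("w2");an(p)
arm.line_to([*D,.265])
print(arm.get_ee_pos()-[*D,.265],arm.get_wrist_force(),arm.get_wrist_torque(),arm.get_time_s())
p=wshot("w3");an(p)
cv2.imwrite("pics/w3b.png",cv2.resize(p["frame"][:,:,::-1],(800,500)))
E
```

```text
[-1.56666011e-01  1.87150691e-01  1.82818854e+00 -4.44089210e-16
  1.12625342e+00 -1.01688139e-01]
[(-4, 64), (-2, 162), (0, 2133), (2, 2881), (4, 5176), (6, 75), (16, 78), (32, 111), (34, 265), (36, 2971), (38, 7342), (40, 752), (42, 87), (46, 228), (48, 340), (56, 593), (58, 1059), (80, 185), (82, 816), (84, 115)]
bar 1171 ((521.5768432617188, 37.193946838378906), (43.86643600463867, 13.928801536560059), 86.55690002441406) mean [0.5216 0.039 ] axisdeg 86.62 z 0.083
skirt 2911 ((521.43603515625, 37.059974670410156), (47.358612060546875, 47.35467529296875), 37.20813751220703) mean [0.5217 0.0398] axisdeg 84.96 z 0.059
  circ (521.539306640625, 40.305213928222656) 26.774188995361328
btn 593 ((457.142578125, 38.705223083496094), (23.28263282775879, 22.03225326538086), 74.59031677246094) mean [0.4576 0.0395] axisdeg 58.45 z 0.0482
hous 15064 ((495.6585998535156, 38.131629943847656), (89.4083251953125, 134.8695831298828), 88.25206756591797) mean [0.4962 0.0433] axisdeg -179.38 z 0.0389
pin [0.55826311 0.04477814] 40 0.04349674250689631
white 4 [0.51365235 0.02082193 0.08082174]
 white ax
[... 924 characters left out ...]
ean [0.4576 0.0396] axisdeg -140.97 z 0.0482
hous 20946 ((495.8945007324219, 38.16438674926758), (89.40825653076172, 133.8422088623047), 88.3261947631836) mean [0.4989 0.0457] axisdeg 175.91 z 0.039
pin [0.55796815 0.04481985] 57 0.04373685950742076
white 0 [nan nan nan]
 white axis nanan.py:12: RuntimeWarning: Mean of empty slice.
  white=ok&(S>600)&(z>.072); print("white",white.sum(),P[white].mean(0))
  ret = um.true_divide(
  avg = a.mean(axis, **keepdims_kw)
an.py:13: RuntimeWarning: Degrees of freedom <= 0 for slice
  q=P[white][:,:2]; w,V=np.linalg.eigh(np.cov(q.T)); print(" white axis",np.degrees(np.arctan2(V[1,1],V[0,1])))
  c *= np.true_divide(1, fact)
  c *= np.true_divide(1, fact)
```

View pics/w3b.png

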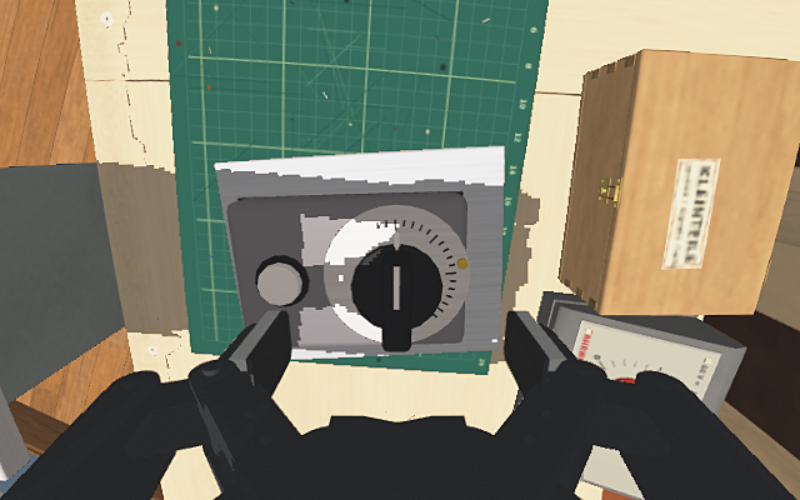

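```bash
sed -i 's/^D=.*/D=np.array([.5214,.0370]);A0=np.radians(86.7);APIN=np.radians(11.8)/' h.py
python3 - <<'E'
from an import *
print(arm.line_to([*D,.237],rot(A0),max_speed=.05,guard=4))
arm.dwell(.2);print("pre",arm.get_wrist_force(),arm.get_wrist_torque()); np.save("bias.npy",np.r_[arm.get_wrist_force(),arm.get_wrist_torque()])
arm.close_gripper()
print("post",arm.get_wrist_force(),arm.get_wrist_torque(),arm.get_finger_gap(),arm.get_finger_force(),arm.get_ee_pos(),arm.get_time_s())
p=wshot("w4");an(p)
E
```

```text
False
pre [0.33752866 0.56957666 0.24442712] [-0.06040128 -0.00357992 -0.01665665]
post [-2.15602888 -0.70138176  0.52157277] [-0.00448719  0.05815421 -0.01071387] 0.012768646311159614 60.91859579086304 [0.52133465 0.03702022 0.23698861] 7.4833
[(-2, 88), (0, 3104), (2, 3927), (4, 7316), (6, 55), (16, 161), (18, 89), (20, 80), (22, 86), (24, 83), (26, 81), (28, 92), (30, 101), (32, 222), (34, 482), (36, 4154), (38, 11946), (40, 1157), (42, 167), (44, 81), (46, 396), (48, 747), (54, 71), (56, 855), (58, 663), (66, 63), (68, 99), (70, 100), (72, 116), (74, 129), (76, 128), (78, 155), (80, 463), (82, 1908), (84, 254), (86, 109), (88, 142), (90, 154), (92, 100), (94, 84), (96, 104)]
bar 4155 ((522.0720825195312, 37.55441665649414), (37.61506652832031, 37.71405792236328), 42.35814666748047) mean [0.5222 0.0421] axisdeg 84.73 z 0.0831
skirt 6144 ((522.1550903320312, 40.86807632446289), (42.24869155883789, 42.44435119628906), 42.47492218017578) mean [0.5223 0.0449] axisdeg 70.83 z 0.0822
  circ (520.5181884765625, 41.28845977783203) 26.134260177612305
btn 1190 ((457.7899169921875, 38.91486740112305), (23.4453182220459, 22.728961944580078), 74.9804458618164) mean [0.4582 0.0397] axisdeg 77.91 z 0.0482
hous 25586 ((495.907470703125, 39.64502716064453), (87.33404541015625, 134.5535430908203), 88.71977233886719) mean [0.4973 0.0511] axisdeg -176.47 z 0.0391
pin [0.55854064 0.04483936] 88 0.043644545187132705
white 3 [0.50246362 0.04508816 0.08739303]
 white axis 60.36359299402793
```

```bash
cat >> h.py <<'E'
bias=np.load("bias.npy") if __import__("os").path.exists("bias.npy") else np.zeros(6)
def W(n=4):
    r=[]
    for _ in range(n): r.append(np.r_[arm.get_wrist_force(),arm.get_wrist_torque()]); arm.dwell(.02)
    return np.mean(r,0)-bias
E
python3 - <<'E'
from h import *
z=.237
for i in range(40):
    w=W(); 
    print(round(z,5),w.round(2)[:3],w[5].round(3),arm.get_ee_pos()[2].round(5))
    if w[2]>18.5: break
    z-= .0005 if w[2]<10 else .0003 if w[2]<16 else .00015
    arm.line_to([*D,z],max_speed=.02)
    arm.dwell(.05)
print(arm.get_time_s())
np.save("z.npy",z)
E
```

```text
0.237 [-1.31 -0.06  0.39] 0.001 0.23698
0.2365 [-1.56 -0.57  0.46] 0.021 0.23646
0.236 [-0.95 -0.32  0.18] 0.011 0.23594
0.2355 [-1.39 -0.5   0.23] 0.028 0.23544
0.235 [-1.64 -0.41  0.88] 0.031 0.23497
0.2345 [-2.02 -0.49  0.38] 0.017 0.23446
0.234 [-1.87 -0.2   0.61] 0.022 0.23397
0.2335 [-2.01 -0.08  0.26] 0.004 0.23346
0.233 [-2.44 -0.04  3.43] 0.037 0.23317
0.2325 [-3.86 -0.06  6.34] 0.012 0.23293
0.232 [-4.75  0.21  9.32] -0.016 0.23277
0.2315 [-5.55 -0.15 11.42] -0.014 0.23259
0.2312 [-6.35  0.12 14.11] -0.021 0.23253
0.2309 [-6.91 -0.2  15.87] 0.019 0.23243
0.2306 [-7.48  0.27 17.36] 0.005 0.23234
0.23045 [-7.79  0.51 18.64] -0.022 0.23233
13.1
```

```bash
python3 - <<'E'
from h import *
z=float(np.load("z.npy")); c=D.copy()
for i in range(6):
    w=W(); print(c.round(5),round(z,5),w.round(2),(arm.get_ee_pos()*1000).round(2))
    if i==5: break
    c=c+np.clip(w[:2]/12000,-.0004,.0004)*.8
    z-=np.clip((20-w[2])/15000,-.0003,.0003)
    arm.line_to([*c,z],rot(A0),max_speed=.02);arm.dwell(.05)
print(arm.get_time_s()); np.save("z.npy",z);np.save("c.npy",c)
E
```

```text
[0.5214 0.037 ] 0.23045 [-8.4   0.33 18.6   0.24  1.54  0.02] [521.81  37.03 232.31]
[0.52108 0.03702] 0.23036 [-7.68  0.15 18.8   0.22  1.44 -0.  ] [521.63  37.03 232.3 ]
[0.52076 0.03703] 0.23028 [-6.99  0.19 18.45  0.24  1.29  0.04] [521.44  37.03 232.3 ]
[0.52044 0.03704] 0.23017 [-6.600e+00  5.600e-01  1.816e+01  2.800e-01  1.210e+00 -1.000e-02] [521.24  37.03 232.23]
[0.52012 0.03708] 0.23005 [-6.16  0.5  18.4   0.27  1.11  0.04] [521.08  37.04 232.25]
[0.5198  0.03712] 0.22994 [-5.96  0.96 18.34  0.28  1.02  0.04] [520.9   37.03 232.26]
15.0
```

```bash
python3 - <<'E'
from an import *
p=wshot("w5");an(p); print(Ro.from_matrix(p["T"][:3,:3]).as_rotvec(), np.degrees((Ro.from_rotvec(arm.get_ee_rot())*Ro.from_rotvec(rot(A0)).inv()).as_rotvec()),arm.get_finger_force(),arm.get_finger_gap())
t=arm.snapshot("top");cv2.imwrite("pics/t5.png",t["frame"][:,:,::-1])
a=cv2.imread("pics/top0.png")[160:270,300:400];b=cv2.imread("pics/t5.png")[160:270,300:400]
w=[cv2.imread(f"pics/{n}.png")[130:290,150:420] for n in("w4","w5")]
cv2.imwrite("pics/c5.png",cv2.vconcat([cv2.resize(cv2.hconcat([a,b]),(540,297)),cv2.hconcat(w)]))
E
```

```text
[(-2, 94), (0, 3350), (2, 4046), (4, 7692), (6, 57), (16, 180), (18, 86), (20, 86), (22, 98), (24, 84), (26, 93), (28, 93), (30, 106), (32, 233), (34, 513), (36, 4152), (38, 12419), (40, 1115), (42, 180), (44, 87), (46, 414), (48, 799), (50, 119), (52, 1246), (54, 221), (60, 55), (62, 69), (64, 100), (66, 116), (68, 114), (70, 135), (72, 139), (74, 157), (76, 943), (78, 1531), (80, 136), (82, 130), (84, 142), (86, 127), (88, 111), (90, 89), (92, 169), (94, 416), (96, 106)]
bar 4231 ((519.3091430664062, 39.00596237182617), (42.604698181152344, 36.52602767944336), 59.541561126708984) mean [0.5224 0.0414] axisdeg 86.49 z 0.0787
skirt 6332 ((521.9615478515625, 40.5584716796875), (42.9520378112793, 41.921844482421875), 44.4387321472168) mean [0.5224 0.0444] axisdeg 89.8 z 0.0779
  circ (521.9537963867188, 41.328678131103516) 26.01517677307129
btn 1244 ((457.8599548339844, 39.105770111083984), (22.861553192138672, 23.20957374572754), 85.55406951904297) mean [0.4584 0.0398] axisdeg 49.93 z 0.0482
hous 26524 ((495.9346618652344, 41.65035629272461), (134.83016967773438, 85.7738265991211), 0.049514591693878174) mean [0.4977 0.0516] axisdeg -177.5 z 0.0391
pin [0.55855259 0.04468913] 90 0.04336681773583978
white 3 [0.50269048 0.04660258 0.08901139]
 white axis 83.52930972139731
[ 2.86487948 -0.08340452 -0.00366241] [-0.02665676 -0.18649757  0.0105514 ] 63.51850390434265 0.012609917120346571
```

View pics/c5.png

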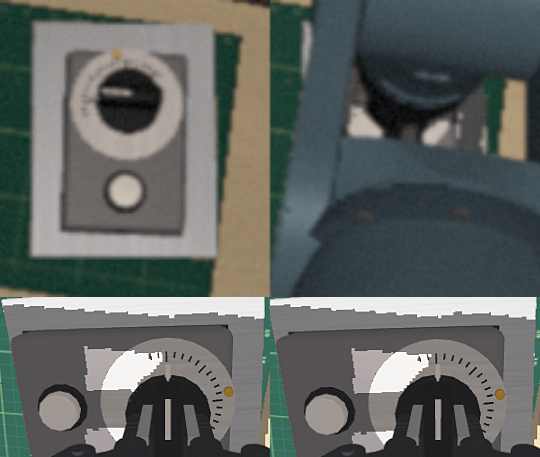

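```bash
python3 - <<'E'
from an import *
z=float(np.load("z.npy")); c=np.load("c.npy")
for i in range(6):
    w=W(3); print(c.round(5),round(z,5),w.round(2),(arm.get_ee_pos()*1000).round(2))
    if i==5: break
    c=c+np.clip(w[:2]/2500,-.0008,.0008)*[1,.3]
    z-=np.clip((20-w[2])/8000,-.0003,.0003)
    arm.line_to([*c,z],rot(A0),max_speed=.02);arm.dwell(.03)
print(arm.get_time_s()); np.save("z.npy",z);np.save("c.npy",c)
p=wshot("w6");an(p)
E
```

```text
[0.5198  0.03712] 0.22994 [-5.6   0.8  18.18  0.26  1.03  0.  ] [520.89  37.06 232.22]
[0.519   0.03721] 0.22972 [-3.72  0.36 17.26  0.24  0.72 -0.02] [520.55  37.08 232.27]
[0.5182  0.03725] 0.22942 [-2.63  0.43 17.26  0.3   0.41  0.02] [520.19  37.09 232.27]
[0.5174  0.03731] 0.22912 [-7.800e-01  1.170e+00  1.665e+01  3.300e-01  1.700e-01  1.000e-02] [519.84  37.09 232.27]
[0.51709 0.03745] 0.22882 [-4.500e-01  5.100e-01  1.853e+01  2.600e-01  1.800e-01  1.000e-02] [519.73  37.15 232.24]
[0.51691 0.03751] 0.22863 [-0.75  0.47 19.03  0.26  0.18  0.04] [519.7   37.17 232.25]
16.8167
[(-2, 86), (0, 3400), (2, 3954), (4, 7689), (6, 99), (16, 185), (18, 93), (20, 83), (22, 90), (24, 82), (26, 106), (28, 101), (30, 101), (32, 230), (34, 520), (36, 4482), (38, 12021), (40, 1215), (42, 167), (44, 97), (46, 464), (48, 760), (50, 95), (52, 1283), (54, 198), (60, 47), (62, 72), (64, 106), (66, 103), (68, 127), (70, 126), (72, 137), (74, 176), (76, 937), (78, 1526), (80, 121), (82, 130), (84, 155), (86, 124), (88, 98), (90, 91), (92, 179), (94, 405), (96, 111)]
bar 4224 ((524.572509765625, 38.827545166015625), (35.94435119628906, 42.07577133178711), 24.60160255432129) mean [0.522  0.0415] axisdeg 87.13 z 0.0787
skirt 6330 ((522.4789428710938, 40.77396011352539), (42.04222106933594, 42.052146911621094), 40.127784729003906) mean [0.5222 0.0444] axisdeg 86.98 z 0.0778
  circ (520.058837890625, 41.42391586303711) 26.207685470581055
btn 1243 ((457.7688903808594, 39.21400451660156), (22.655506134033203, 22.91434097290039), 86.59249114990234) mean [0.4583 0.0399] axisdeg -146.87 z 0.0481
hous 26537 ((496.41790771484375, 40.312599182128906), (85.75517272949219, 134.7544403076172), 88.65850067138672) mean [0.4975 0.0516] axisdeg -177.46 z 0.0391
pin [0.55841698 0.04480433] 87 0.043604929848251844
white 3 [0.50240622 0.04688883 0.08936119]
 white axis 87.13118320124718
```

```bash
cat > turn.py <<'E'
from h import *
def track(a_to,step,Fz=20.,settle=.04,verbose=3):
    s=np.load("st.npy") if __import__("os").path.exists("st.npy") else np.r_[np.load("c.npy"),float(np.load("z.npy")),A0]
    c,z,a=s[:2].copy(),s[2],s[3]; n=max(1,int(np.ceil(abs(a_to-a)/step-1e-6))); A=np.linspace(a,a_to,n+1)[1:]
    for i,an in enumerate(A):
        w=W(3)
        if w[2]>23.8 or np.hypot(*w[:2])>9 : print("ABORT",w); break
        c=c+np.clip(w[:2]/4000,-.0005,.0005); z-=np.clip((Fz-w[2])/9000,-.0003,.0003); a=an
        arm.line_to([*c,z],rot(a),max_speed=.03);arm.dwell(settle)
        if i%verbose==0 or i==n-1:
            q=Ro.from_rotvec(arm.get_ee_rot()).as_matrix()
            print(np.degrees(a).round(1),np.degrees(np.arctan2(q[1,0],q[0,0])).round(2),((c-D)*1000).round(2),round(z,5),w[[0,1,2,5]].round(2))
        np.save("st.npy",np.r_[c,z,a])
    print("end",W().round(2),arm.get_time_s())
E
python3 - <<'E'
from turn import *
a=A0
track(A0-np.radians(8),np.radians(1),verbose=1)
E
```

```text
85.7 85.72 [-4.71  0.63] 0.22854 [-8.500e-01  4.800e-01  1.918e+01 -1.000e-02]
84.7 84.72 [-4.81  0.75] 0.22845 [-0.4   0.51 19.22  0.17]
83.7 83.72 [-4.89  0.69] 0.22847 [-0.36 -0.27 20.17  0.19]
82.7 82.72 [-4.78  0.73] 0.22835 [ 0.48  0.18 18.9   0.17]
81.7 81.72 [-5.07  0.8 ] 0.22835 [-1.17  0.29 20.02  0.17]
80.7 80.72 [-4.94  0.77] 0.22822 [ 0.51 -0.14 18.81  0.18]
79.7 79.72 [-5.08  0.73] 0.22825 [-0.57 -0.15 20.3   0.23]
78.7 78.72 [-4.96  0.73] 0.2282 [ 5.000e-01 -1.000e-02  1.953e+01  1.900e-01]
end [-0.67 -0.19 20.41  0.13  0.11  0.18] 19.6667
```

```bash
python3 - <<'E'
from turn import *
import an
def chk(n):
    p=wshot(n)
    try: an.an(p)
    except Exception as e: print(e)
chk("w7")
track(np.radians(66.7),np.radians(2.5),verbose=2)
chk("w8")
E
```

```text
[(-4, 52), (-2, 121), (0, 3385), (2, 4241), (4, 7706), (6, 65), (16, 178), (18, 87), (20, 80), (22, 89), (24, 88), (26, 93), (28, 93), (30, 98), (32, 264), (34, 533), (36, 4283), (38, 10969), (40, 1083), (42, 187), (44, 85), (46, 495), (48, 677), (50, 125), (52, 1285), (54, 162), (60, 53), (62, 74), (64, 115), (66, 95), (68, 123), (70, 126), (72, 139), (74, 185), (76, 1056), (78, 1406), (80, 120), (82, 136), (84, 143), (86, 126), (88, 105), (90, 75), (92, 218), (94, 379), (96, 115)]
bar 4248 ((524.8446655273438, 38.330101013183594), (36.364200592041016, 42.30866622924805), 16.780500411987305) mean [0.5226 0.0414] axisdeg 79.36 z 0.0786
skirt 6295 ((522.734375, 40.58499526977539), (41.31056213378906, 42.47010040283203), 32.2590446472168) mean [0.5232 0.0442] axisdeg 74.0 z 0.0778
  circ (521.6246337890625, 41.319915771484375) 25.734155654907227
btn 1188 ((457.26934814453125, 39.22040557861328), (23.34697151184082, 22.546247482299805), 13.981097221374512) mean [0.4583 0.0397] axisdeg -149.94 z 0.0481
hous 25173 ((496.33050537109375, 41.61322021484375), (84.39517974853516, 134.860778808
[... 1008 characters left out ...]
6211) mean [0.5235 0.0412] axisdeg 67.14 z 0.0786
skirt 6309 ((523.1470947265625, 40.40774917602539), (42.32918930053711, 42.47919464111328), 24.09724235534668) mean [0.5247 0.0438] axisdeg 73.44 z 0.0778
  circ (525.469482421875, 40.30141067504883) 26.127859115600586
btn 540 ((457.67291259765625, 44.8889045715332), (12.704378128051758, 23.370840072631836), 87.4498062133789) mean [0.4586 0.0449] axisdeg 178.8 z 0.0479
hous 23302 ((496.1328430175781, 38.05731964111328), (89.5422592163086, 134.7496795654297), 88.38762664794922) mean [0.5081 0.0532] axisdeg 167.96 z 0.0391
pin [0.55865243 0.04477728] 88 0.04348639434478903
white 6 [0.50661202 0.05261848 0.08795715]
 white axis 67.42239639519502
```

```bash
python3 - <<'E'
from turn import *
import an
track(np.radians(16),np.radians(2.5),verbose=3)
p=wshot("w9"); an.an(p)
print(arm.get_time_s())
c=p["frame"][90:350,190:450];cv2.imwrite("pics/w9b.png",cv2.resize(c[:,:,::-1],None,fx=2.2,fy=2.2,interpolation=cv2.INTER_CUBIC))
E
```

```text
64.3 64.29 [-5.07  0.58] 0.22827 [-0.7  -0.41 20.21  0.11]
57.0 57.05 [-5.    0.68] 0.22833 [-0.2   0.07 20.32  0.12]
49.8 49.81 [-4.92  0.71] 0.2283 [2.000e-02 9.000e-02 2.034e+01 1.000e-01]
42.6 42.57 [-4.91  0.63] 0.22819 [ 0.59  0.05 19.2   0.12]
35.3 35.32 [-4.97  0.73] 0.22829 [-0.05  0.31 20.15  0.1 ]
28.1 28.08 [-4.91  0.56] 0.22832 [ 0.27 -0.22 20.44  0.1 ]
20.8 20.84 [-4.85  0.67] 0.22827 [ 0.68  0.07 19.67  0.08]
16.0 16.01 [-4.87  0.58] 0.22827 [ 0.08  0.19 19.71  0.1 ]
end [-0.11  0.17 19.93  0.13  0.12  0.13] 28.7833
[(-4, 54), (-2, 112), (0, 3286), (2, 4245), (4, 7776), (6, 44), (16, 125), (18, 63), (20, 54), (22, 62), (24, 62), (26, 55), (28, 64), (30, 59), (32, 162), (34, 386), (36, 2388), (38, 7687), (40, 496), (42, 92), (46, 41), (48, 60), (50, 157), (52, 1267), (54, 144), (60, 48), (62, 78), (64, 96), (66, 114), (68, 120), (70, 126), (72, 131), (74, 184), (76, 1169), (78, 1295), (80, 128), (82, 129), (84, 143), (86, 135), (88, 104), (90, 79), (92, 243), (94, 350), (96, 104)]
bar 4246 ((523.2022705078125, 40.20246124267578), (36.366668701171875, 42.0089111328125), 77.57943725585938) mean [0.5262 0.0382] axisdeg -163.72 z 0.0785
skirt 6249 ((525.7255859375, 37.807762145996094), (42.05242919921875, 41.82876968383789), 61.10283660888672) mean [0.5289 0.039 ] axisdeg -159.35 z 0.0777
  circ (526.1585693359375, 38.335121154785156) 25.770755767822266
btn 82 ((464.9716796875, 31.60085678100586), (7.8405280113220215, 4.394933700561523), 16.86027717590332) mean [0.4649 0.0318] axisdeg -137.59 z 0.0474
hous 17918 ((508.7295837402344, 37.242652893066406), (90.27717590332031, 109.6150894165039), 88.38235473632812) mean [0.5301 0.0407] axisdeg 130.04 z 0.0394
pin [0.55906975 0.04436025] 90 0.043455017231680826
white 6 [0.52397087 0.05811818 0.08420333]
 white axis -167.73494875834893
28.8333
```

View pics/w9b.png

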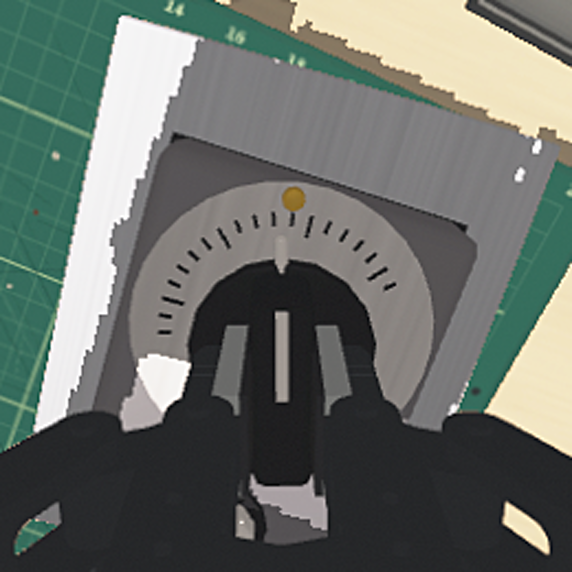

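```bash
cat > pinchk.py <<'E'
from h import *
def pinchk(name):
    p=wshot(name); f=p["frame"].astype(int); P=cloud(p); z=P[...,2]
    R,B=f[...,0],f[...,2]; S=f.sum(-1)
    reg=np.zeros((400,640),bool); reg[150:320,270:370]=1
    pin=reg&(R-B>50)&(z>.03)&(z<.06); v,u=np.nonzero(pin); print("pin px",u.mean().round(2),v.mean().round(2),len(u), P[pin].mean(0).round(4))
    sat=f.max(-1)-f.min(-1)
    for n,v0,v1 in [("nose",194,212),("stripe",232,270)]:
        g=S[v0:v1,300:336]; cols=[]
        for row in g:
            k=row>row.max()*.75; 
            if 1<=k.sum()<8: cols.append(300+np.nonzero(k)[0].mean())
        print(n,np.median(cols) if cols else None,np.mean(cols).round(2) if cols else None,len(cols))
    print("mean depth pin",p["z_map"][pin].mean())
    return p
E
python3 - <<'E'
from turn import *
from pinchk import *
track(np.radians(11.5),np.radians(1.5),verbose=1)
p=pinchk("w10")
c=p["frame"][150:300,240:400];cv2.imwrite("pics/w10b.png",cv2.resize(c[:,:,::-1],None,fx=4,fy=4,interpolation=cv2.INTER_CUBIC))
E
```

```text
14.5 14.51 [-5.03  0.54] 0.22827 [-0.63 -0.16 20.05  0.06]
13.0 13.01 [-4.93  0.54] 0.22819 [ 0.42 -0.03 19.3   0.18]
11.5 11.52 [-5.09  0.52] 0.22827 [-0.65 -0.05 20.68  0.15]
end [ 0.58 -0.08 19.99  0.17  0.03  0.15] 29.925
pin px 317.75 179.82 92 [0.5591 0.0442 0.0432]
nose 319.0 319.0 2
stripe 317.75 317.57 38
mean depth pin 0.15949534
```

View pics/w10b.png

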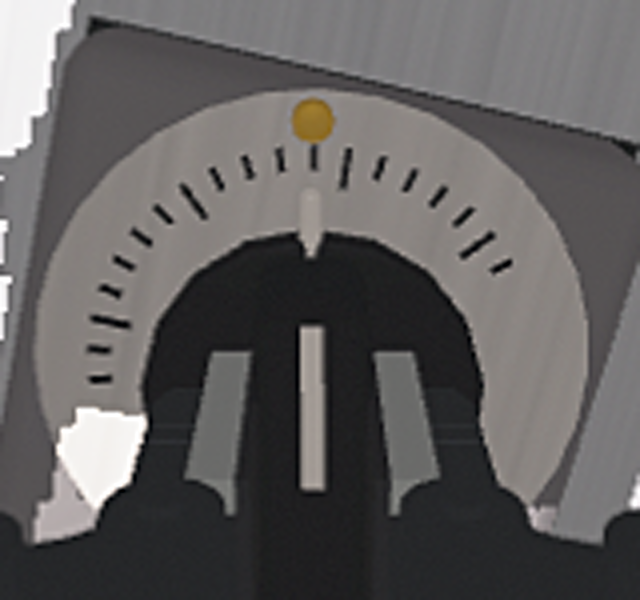

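```bash
cat >> turn.py <<'E'
def unwind():
    s=np.load("st.npy")
    for i in range(10):
        w=W(3); print(np.degrees(s[3]).round(2),w[[0,1,2,5]].round(2))
        if w[5]<.03: break
        s[3]+=np.radians(.2); arm.line_to(s[:3],rot(s[3]),max_speed=.03);arm.dwell(.03)
    np.save("st.npy",s)
def unload():
    s=np.load("st.npy"); F0=W(4)[2]
    for i in range(25):
        w=W(3); print(((s[:2]-D)*1000).round(2),round(s[2],5),w[[0,1,2,5]].round(2))
        if w[2]<1.2: break
        k=min(.12,max(w[2],2)/F0)
        s[:2]+=k*np.array([.0045,-.0004])+np.clip(w[:2]/5000,-.0003,.0003); s[2]+=k*.0045
        arm.line_to(s[:3],rot(s[3]),max_speed=.03);arm.dwell(.03)
    np.save("st.npy",s)
E
python3 - <<'E'
from turn import *
from pinchk import *
unwind();unload()
pinchk("w11");print(arm.get_ee_pos(),arm.get_time_s())
E
```

```text
11.5 [ 0.55  0.1  19.48  0.16]
11.7 [ 0.82  0.03 19.31  0.1 ]
11.9 [ 6.40e-01  2.60e-01  1.97e+01 -1.00e-02]
[-5.09  0.52] 0.22827 [-0.04  0.29 19.34 -0.02]
[-4.56  0.53] 0.22881 [ 0.1  -0.55 18.5   0.02]
[-4.    0.38] 0.22935 [-4.100e-01 -1.900e-01  1.605e+01 -1.000e-02]
[-3.54  0.29] 0.22989 [-0.32  0.3  14.64 -0.  ]
[-3.06  0.3 ] 0.23043 [-0.77 -0.25 12.01 -0.  ]
[-2.68  0.2 ] 0.23097 [-0.29  0.04  9.87 -0.02]
[-2.19  0.16] 0.23151 [-0.45 -0.71  7.77  0.01]
[-1.74 -0.03] 0.23205 [0.67 0.57 6.17 0.02]
[-1.07  0.04] 0.23259 [ 0.78 -0.58  5.12  0.01]
[-0.37 -0.12] 0.23313 [ 0.21  0.03  3.47 -0.01]
[ 0.21 -0.17] 0.23367 [ 0.07 -0.36  0.5   0.04]
pin px 318.4 179.26 90 [0.5591 0.0442 0.0433]
nose 317.5 317.5 2
stripe 317.5 317.37 38
mean depth pin 0.1601213
[0.52141895 0.03682418 0.23338209] 34.1917
```

```bash
python3 - <<'E'
from turn import *
from pinchk import *
import an
arm.open_gripper(); print(W())
s=np.load("st.npy"); arm.line_to([*s[:2],.27],max_speed=.1)
p=pinchk("w12"); an.an(p)
print(arm.get_time_s())
c=p["frame"][130:280,240:400];cv2.imwrite("pics/w12b.png",cv2.resize(c[:,:,::-1],None,fx=4,fy=4,interpolation=cv2.INTER_CUBIC))
E
```

```text
[-0.24825306 -0.5672877  -0.16180368  0.07095039  0.00379221  0.01781397]
pin px 317.88 169.35 60 [0.5591 0.0443 0.0434]
nose 318.6071428571429 320.62 6
stripe 317.5 310.76 21
mean depth pin 0.19565228
[(-4, 130), (-2, 179), (0, 2538), (2, 4040), (4, 6179), (16, 87), (18, 42), (32, 150), (34, 367), (36, 4054), (38, 8749), (40, 714), (42, 104), (44, 56), (46, 339), (48, 305), (52, 777), (54, 1502), (76, 195), (78, 1153), (80, 190)]
bar 1590 ((522.7197875976562, 37.03839874267578), (43.3340950012207, 13.66408634185791), 11.452960968017578) mean [0.5243 0.0375] axisdeg -168.33 z 0.0791
skirt 4014 ((522.50634765625, 36.97028350830078), (47.15013122558594, 47.33943557739258), 61.18836975097656) mean [0.5251 0.0376] axisdeg -167.16 z 0.055
  circ (525.5991821289062, 37.971336364746094) 26.942197799682617
btn 672 ((457.7170104980469, 39.17109298706055), (22.4971866607666, 22.94578742980957), 11.49831485748291) mean [0.4587 0.039 ] axisdeg 167.86 z 0.0479
hous 18911 ((496.1211242675781, 37.69382858276367), (90.72343444824219, 134.63832092285156), 88.34891510009766) mean [0.5051 0.0389] axisdeg 178.78 z 0.0389
pin [0.55904764 0.04438255] 56 0.043396283171030295
white 1 [0.50221033 0.03983615 0.07663556]
 white axis nan
35.525an.py:13: RuntimeWarning: Degrees of freedom <= 0 for slice
  q=P[white][:,:2]; w,V=np.linalg.eigh(np.cov(q.T)); print(" white axis",np.degrees(np.arctan2(V[1,1],V[0,1])))
  c *= np.true_divide(1, fact)
  c *= np.true_divide(1, fact)
```

View pics/w12b.png

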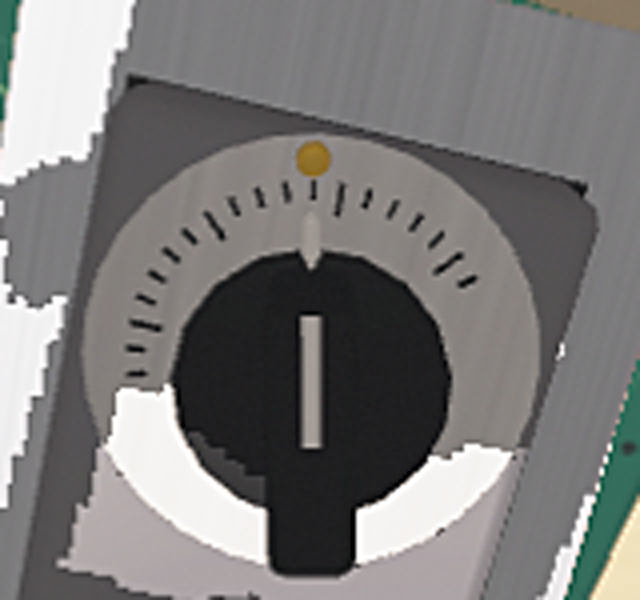

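```bash
python3 - <<'E'
from h import *
b=[.4577,.0390]; a=np.radians(11.9)
s=np.load("st.npy"); arm.line_to([*s[:2],.285],rot(a),max_speed=.2)
arm.line_to([*b,.285],rot(a),max_speed=.2); arm.close_gripper()
arm.line_to([*b,.235],rot(a),max_speed=.1); arm.dwell(.2)
import h; h.bias=np.zeros(6); h.bias=W(4); print(h.bias.round(2),arm.get_time_s())
z=.235
hit=False
for i in range(45):
    w=W(2); 
    if w[2]>.8: print(round(z,4),arm.get_ee_pos()[2].round(5),w[:3].round(2))
    if w[2]>10: break
    z-=.001 if w[2]<.8 else .0006
    if z<.205: print("no");break
    arm.line_to([*b,z],rot(a),max_speed=.03)
arm.dwell(.2); print(W().round(2),arm.get_ee_pos())
arm.line_to([*b,.235],rot(a),max_speed=.05)
arm.line_to([*b,.33],rot(a),max_speed=.2)
print(arm.get_time_s())
E
```

```text
[-0.19 -0.39 -0.07  0.   -0.   -0.01] 37.925
0.223 0.22312 [0.04 0.25 0.97]
0.2224 0.2225 [0.98 0.38 1.94]
0.2218 0.2219 [0.52 0.24 2.56]
0.2212 0.22127 [0.44 0.54 2.54]
0.2206 0.22067 [-0.18  0.13  4.18]
0.22 0.22008 [0.49 0.89 4.05]
0.2194 0.21948 [0.73 0.53 5.47]
0.2188 0.21889 [0.94 0.48 5.7 ]
0.2182 0.21838 [ 0.43 -0.26  6.04]
0.2176 0.2182 [-2.33  0.57 11.2 ]
[-1.94  0.46 11.81  0.04  0.38  0.  ] [0.4578473  0.03900463 0.21821923]
45.3
```

Button bottomed (force jump at 5 mm travel). Retreat and take a final look.

```bash
python3 - <<'E'
from an import *
arm.move_pose([.545,.038,.32],[0,np.pi,0])
p=wshot("w13");an(p);print(arm.get_time_s())
E
```

```text
[(-4, 125), (-2, 215), (0, 2019), (2, 2854), (4, 5517), (6, 109), (32, 80), (34, 281), (36, 3095), (38, 8392), (40, 1034), (42, 93), (46, 262), (48, 484), (52, 356), (54, 1188), (76, 106), (78, 753), (80, 210)]
bar 1079 ((521.87353515625, 36.634117126464844), (43.76578903198242, 14.01429557800293), 11.923177719116211) mean [0.5207 0.0366] axisdeg -168.18 z 0.0794
skirt 2696 ((521.93408203125, 36.69662094116211), (46.863311767578125, 47.24708557128906), 55.34500503540039) mean [0.5204 0.0369] axisdeg -165.44 z 0.0553
  circ (525.0745239257812, 36.98180389404297) 26.780223846435547
btn 754 ((457.7012023925781, 38.56625747680664), (22.863679885864258, 23.173255920410156), 89.46633911132812) mean [0.4575 0.0385] axisdeg -168.45 z 0.0483
hous 16444 ((495.94122314453125, 37.451446533203125), (90.51001739501953, 135.39320373535156), 88.18428039550781) mean [0.4902 0.0376] axisdeg 178.02 z 0.039
pin [0.55844951 0.04401321] 34 0.043355699897450514
white 21 [0.52554971 0.03756464 0.08001871]
 white axis -159.69222139124938
47.8167
```

```bash
python3 -c "
from workcell import arm
print(arm.finish_job())"
```

```text
the job is handed in; nothing more can be done
None
```

The timer is set and the job handed in at about 48 s: the pointer stands at the pin to within about 1°, the start button went fully down, the pin stayed put, and the timer did not turn, though it shifted about 0.5 mm, probably as the gripper closed on the knob.

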